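# Creep the lathe with the dead-man paddle

### The arm

A 6-joint arm with a two-finger parallel gripper is mounted at the origin on the work surface. World frame = base frame: x ahead of the robot, y to its left, z up, the work surface at z = 0. Lengths are in mm, angles in rad, forces in N, time in s.
With the tool pointing down it reaches from about 275 to 750 mm from the base axis. Payload 10.2 kg.
Tool frame: the origin (TCP) lies where the fingers leave the gripper's body, on its centre line; the fingertips stand 73 mm ahead of it and the grasp point (between the pads) lies 54 mm ahead of it; z points along the fingers, y is the line along which they close (so a half turn about z gives the same grasp; the last joint's range is limited). The gripper opens to 85 mm and grips with 20 to 120 N. Pads are 22 mm wide; open, the fingers measure 114 mm over their backs; the gripper's body (76 mm by 85 mm) begins 54 mm behind the grasp point. The pads swing forward as they close: fully open they stand 13 mm farther back than shut.
Start: joints at [-1.392, 0.313, 1.498, -0, 1.331, -0.223], TCP at [205.303, -483.2, 303.894] pointing down, gripper open.
Joint ranges: [-2.94, 2.94], [-0.97, 2.17], [0.19, 2.56], [-1.23, 4.37], [0.02, 3.11], [-2.88, 2.88]. Speed limits (rad/s): [2.39, 2.39, 3.01, 3.14, 3.14, 3.14].

### API

Orientations are given as a unit quaternion [w, x, y, z].
In Python, from rig import ctrl gives the robot as it stands.
- The arm moves only by the shell command python3 -m creep 'ROWS' [OPENING] [FORCE]. ROWS is JSON, a list that holds one entry, the list of rows, each a list of 6 numbers: the shift along the world's x, y, z in units of 25 mm (1.0 is 25 mm), then the turn, a rotation vector about the world's x, y, z in units of 5 degrees (1.0 is 5 degrees). In form: [[[x, y, z, ax, ay, az], ...]]. A call has 1 to 20 rows; each row is the pose to reach, as a shift and turn from the pose commanded when the call began; what a row does not reach only later rows make up. A row lasts 1/12 s, in which the tool goes at most 41.7 mm and 7.16 degrees, less where a joint would pass 70% of its speed; a pose out of reach is approached as far as the arm can. A call with a gripper value outside its range is refused whole. OPENING is the finger opening in mm, from 0 to 85.4, set as the call begins (- or left out, the last holds). The fingers move at their own pace and stop on an object; FORCE is the grip in N (left out, the last holds). Time passes only in rows, so rows that repeat a pose let the fingers close. It gives the time, the measured TCP pose, the force, the opening and the grip force at its end, in the units of the state.
- ctrl.sense(): the state, without advancing time (a new reading comes with each control period).
- ctrl.capture(name): name is "side" or "top"; returns a dict with "image" (480x640x3 uint8, red, green, blue), "fx", "fy", "cx", "cy" (pixels), "k1" (the pictures are not rectified: a ray, as slopes to the right and down, at radius r is drawn at 1 + k1 r^2 times it, then the intrinsics apply), "R" (3x3) and "t" (3): a world point X has camera coordinates R X + t. Camera axes: x right, y down, z forward; pixel columns grow to the right and rows downward; lengths in mm; the calibration is good to about 2 mm. A picture is of the moment at which its call begins. There is no depth.
- ctrl.finish_job(): hands the job in; it is judged then, once.
The state is a dict: "time_s": time; "joints": joint angles; "dq": joint speeds; "tau": joint torques, N m; "eef_pos": TCP position; "ee_rot": TCP orientation; "force": force on the tool from outside, world axes, zero at the start; "wrist_torque": the same for the moment, N m; "grip_width": opening from 0.0 (shut) to 1.0 (fully open); "grip_force": force on a finger pad.
Only numpy, scipy, OpenCV 4.12 (cv2) and the standard library are available. Lean on these libraries where they do the work, as an engineer would, in place of code of your own. Each camera call takes 0.05 s, during which the arm holds its last target. There are 200 camera calls.

### The job

Wake the lathe from its key box by pressing three keys one at a time, each right down and let up again: first the small round key, then the square key, then the large round key. Then press the dead-man paddle down to its half-way position, where its plate lies flush with the tops of the two cheeks beside it, and finish while still holding it there; never push it down to its bottom stop, which trips the lathe. Leave the bowl, tape roll and wood block where they are.

Things in the scene. Friction and masses are not known exactly. Their poses are not given: they have to be found in the camera images.
- keybox: green painted key box with a metal top, fixed on the bench, 110 mm (its x) by 220 mm (its y), 45 mm high; origin at the centre of its underside. Three black keys stand in a row on top along its y axis, at -65, 0 and +65 mm, in any order.
- key_small_top (a point): small round black key, 20 mm across, in a round steel collar; the point is in the middle of its top face (which is 22 mm above the box's top when up, 67 mm above the bench), moving with it
- key_square_top (a point): square black key, 30 x 30 mm, in a square steel collar; the point is in the middle of its top face (which is 22 mm above the box's top when up, 67 mm above the bench), moving with it
- key_large_top (a point): large round black key, 42 mm across, in a round steel collar; the point is in the middle of its top face (which is 22 mm above the box's top when up, 67 mm above the bench), moving with it
- key_small (a joint): travel of the small round key, m: 0 = up, 0.006 = right down (about 1.5 N to start, 5 N right down); springs back up when let go
- key_square (a joint): travel of the square key, m: 0 = up, 0.006 = right down (about 1.5 N to start, 5 N right down); springs back up when let go
- key_large (a joint): travel of the large round key, m: 0 = up, 0.006 = right down (about 1.5 N to start, 5 N right down); springs back up when let go
- deadman: green frame of the dead-man unit, fixed on the bench: base plate 220 mm (its x) by 130 mm (its y), with two upright cheeks (200 mm along x, 10 mm thick, tops 75 mm above the bench, 84 mm clear between them). Origin at the centre of its underside; its +x points from the paddle's hinge towards the paddle's free end.
- paddle_pad (a point): where to press the paddle: centre of the black ribbed area on the top face near the free end, on the paddle's middle line, 140 mm from the hinge. The paddle is an aluminium plate 165 x 74 x 6 mm between the cheeks, its free end standing up about 30 mm above the cheeks at rest. Moves with the paddle; 75 mm above the bench when flush.
- flush (a point): fixed point of the frame: where the pressing point is when the paddle is at its half-way position, flush with the cheek tops (75 mm above the bench)
- paddle_hinge (a point): the paddle's hinge axis (along the frame's y), at the paddle's top face, 75 mm above the bench, 85 mm from the frame's centre towards its -x
- paddle (a joint): paddle angle, rad: 0 = released (free end up, 11.5 degrees above level), 0.2 = half-way, flush with the cheek tops, 0.4 = bottom stop. Springs back up; at the pressing point it takes about 2.5 N to start, 5.5 N at half-way and 8.5 N at the bottom.
- bowl_mid (a point): bystander: small turned wooden bowl, 110 mm across, 50 mm high; the point is half-way up its axis
- tape_roll_mid (a point): bystander: grey tape roll lying flat, 90 mm across, 45 mm high; the point is its centre
- block_mid (a point): bystander: wood block, 70 x 120 x 50 mm high; the point is its centre

How it is judged (in metres and radians):
On the way, in this order (a step that is already met when the one before it is completed fails the run):
1. the small round key is pressed down, the other two up (value of joint key_small above 0.0042 m and value of joint each of key_square, key_large below 0.002 m), for 0.05 s.
2. then the square key is pressed down, the other two up (value of joint key_square above 0.0042 m and value of joint each of key_small, key_large below 0.002 m), for 0.05 s.
3. then the large round key is pressed down, the other two up (value of joint key_large above 0.0042 m and value of joint each of key_small, key_square below 0.002 m), for 0.05 s.
4. then, all keys up, the robot holds the paddle at half-way (value of joint paddle between 0.15 and 0.25 rad and contact force between any of the fingers, the arm and paddle above 1.5 N and value of joint each of key_small, key_square, key_large below 0.002 m), for 0.5 s.
At the end, for the whole second after the job is handed in: The robot's hand is pressing on the paddle with more than 1.5 N and keeps it within 0.05 rad of half-way (0.15 to 0.25 rad, about 7 mm either way at the pressing point), and all three keys are up (less than 2 mm down). A key counts as pressed beyond 4.2 of its 6 mm (all of step 4); the arm keeps its last pose, push and grip.
It fails at once if the paddle is pushed to its bottom stop (beyond 0.36 rad) (value of joint paddle above 0.36 rad).
It fails at once if two keys are down at once (value of joint each of key_small, key_square above 0.0035 m or value of joint each of key_small, key_large above 0.0035 m or value of joint each of key_square, key_large above 0.0035 m).
It fails at once if the paddle is pressed while a key is down (value of joint paddle above 0.1 rad and value of joint any of key_small, key_square, key_large above 0.0035 m).
It fails at once if a bystander is moved by more than 30 mm (distance of any of bowl_mid, tape_roll_mid, block_mid from where it was at the start of the episode above 0.03 m).
It also fails if it takes over 48 s, if anything falls off the work surface, if the arm or the gripper's body presses on something with over 40 N, if the wrist force passes 120 N, or if a joint passes its speed limit or range.

## Working session

There is one attempt and no reset: what is moved stays moved. The work goes in short steps, Python scripts to look and compute and a shell command to move; the robot and the scene stay as the last step left them, time stands still between calls to the robot, and variables do not carry over. Pictures are saved under pics/ and viewed, at most 10 in all, crops included, and the job is handed in when it is done.

```bash
mkdir -p pics; ls; cat > h.py <<'E'
import numpy as np, cv2
from rig import ctrl
def cap(n,f=None):
    c=ctrl.capture(n)
    if f: cv2.imwrite('pics/'+f,cv2.cvtColor(np.asarray(c["image"]),cv2.COLOR_RGB2BGR))
    return c
def KD(c): return np.array([[c["fx"],0,c["cx"]],[0,c["fy"],c["cy"]],[0,0,1.]]),np.array([c["k1"],0,0,0.])
def ray(c,u,v):
    K,D=KD(c); p=cv2.undistortPoints(np.array([[[u,v]]],float),K,D)[0,0]
    R=np.array(c["R"]);t=np.array(c["t"]).ravel()
    return -R.T@t, R.T@np.array([p[0],p[1],1])
def onz(c,u,v,z):
    o,d=ray(c,u,v); return o+d*(z-o[2])/d[2]
def proj(c,X):
    K,D=KD(c); R=np.array(c["R"]);t=np.array(c["t"],float).ravel()
    return cv2.projectPoints(np.array(X,float).reshape(-1,1,3),cv2.Rodrigues(R)[0],t,K,D)[0].reshape(-1,2)
E
python3 - <<'E'
from h import *
for n in("top","side"):
    c=cap(n,n+"0.png"); o,_=ray(c,320,240); print(n,o.round())
s=ctrl.sense(); print(s)
E
```

```text
pics
top [ 381.   -6. 1350.]
side [ 294. 1005.  695.]
{'time_s': 0.1, 'joints': array([-1.39238454e+00,  3.13349987e-01,  1.49834464e+00, -3.65894652e-05,
        1.33101724e+00, -2.23413235e-01]), 'dq': array([-9.45625417e-04,  1.92832590e-04, -1.42691126e-03,  2.00526882e-04,
       -4.71604588e-04,  1.91796798e-05]), 'tau': array([ 2.02109120e-03, -4.12899971e+01, -2.60144001e+01, -1.83234924e-04,
        3.01386674e-03,  1.68186131e-05]), 'eef_pos': array([ 205.27552579, -483.04042341,  303.42101009]), 'ee_rot': array([-5.59862971e-04,  9.79883859e-01,  1.99567807e-01, -5.17394604e-06]), 'force': array([-0.08357996,  0.1277727 ,  0.56728423]), 'wrist_torque': array([-0.04014181, -0.0354963 ,  0.05346177]), 'grip_force': 0.0, 'grip_width': 0.9970545162129678}
```

View pics/top0.png

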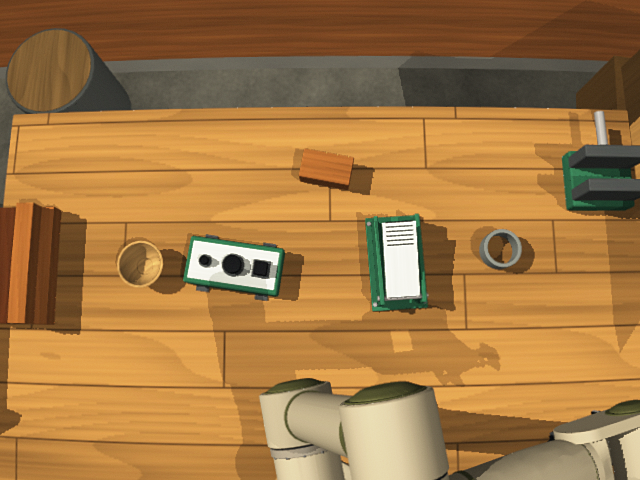

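View pics/side0.png

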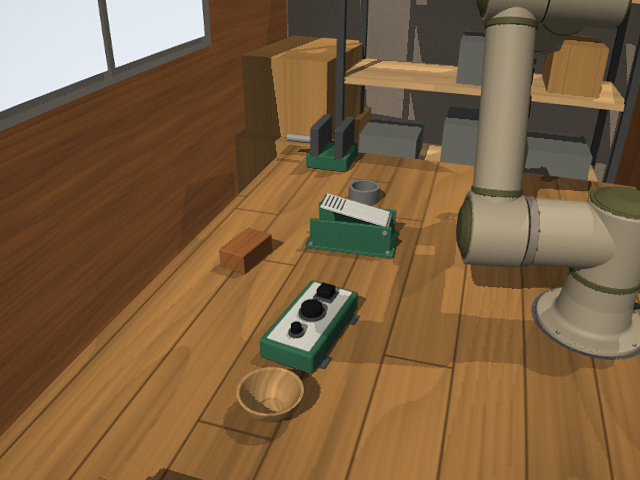

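The top view shows the small, large and square keys at about (205,261), (233,265) and (262,269). The paddle is at (402,262), with its ribbed free end up at row 233. Both views agree, so next I measure positions.

```bash
python3 - <<'E'
from h import *
c=cap("top");s=cap("side")
im=np.asarray(c["image"]);hsv=cv2.cvtColor(im,cv2.COLOR_RGB2HSV)
def blobs(m,x0,y0,x1,y1,amin):
    w=np.zeros_like(m);w[y0:y1,x0:x1]=m[y0:y1,x0:x1]
    cs,_=cv2.findContours(w,cv2.RETR_EXTERNAL,cv2.CHAIN_APPROX_NONE)
    return [k for k in cs if cv2.contourArea(k)>amin]
K=[]
for k in sorted(blobs((im.max(2)<45).astype(np.uint8)*255,190,245,280,285,25),key=lambda k:k[:,0,0].min()):
    (u,v),wh,a=cv2.minAreaRect(k);X=onz(c,u,v,67);K.append(X);print("key",u,v,wh,X.round(1),"side",proj(s,X).round(1))
sat=((hsv[...,1]<40)&(hsv[...,2]>150)).astype(np.uint8)*255
for nm,box,z in(("keytop",(180,230,290,300),45),("plate",(365,205,430,315),75)):
    k=max(blobs(sat,*box,50),key=cv2.contourArea);r=cv2.minAreaRect(k);b=cv2.boxPoints(r)
    print(nm,r)
    for p in b: print(p.round(1),onz(c,*p,z).round(1),onz(c,*p,75+33).round(1))
g=((hsv[...,0]>60)&(hsv[...,0]<95)&(hsv[...,1]>90)).astype(np.uint8)*255
for nm,box,z in (("frame",(350,200,440,320),75),("box",(175,225,295,305),45)):
    k=np.vstack(blobs(g,*box,20));r=cv2.minAreaRect(k);print(nm,r)
    for p in cv2.boxPoints(r): print(p.round(1),onz(c,*p,z).round(1),onz(c,*p,0).round(1))
a=cv2.resize(im[205:320,175:440],None,fx=3,fy=3,interpolation=cv2.INTER_CUBIC)
sm=np.asarray(s["image"]);si=sm[185:380,250:410];b=cv2.resize(si,None,fx=1.5,fy=1.5)
cv=np.zeros((a.shape[0]+b.shape[0],a.shape[1],3),np.uint8);cv[:a.shape[0]]=a;cv[a.shape[0]:,:b.shape[1]]=b
cv=cv[:600,:800]
cv2.imwrite("pics/crop1.png",cv[...,::-1])
E
```

```text
key 204.50001525878906 260.0 (9.838699340820312, 8.497057914733887) [556.  258.9  67. ] side [[297.  322.5]]
key 232.5 264.5 (19.0, 19.0) [545.4 195.2  67. ] side [[312.9 303.6]]
key 260.7837829589844 268.29730224609375 (15.124707221984863, 14.467110633850098) [536.4 131.5  67. ] side [[326.6 286.3]]
keytop ((232.71975708007812, 264.6528625488281), (87.5182113647461, 37.765472412109375), 8.259438514709473)
[186.7 277.1] [519.9 303.7  45. ] [513.2 288.7 108. ]
[192.1 239.7] [606.4 293.5  45. ] [595.5 279.1 108. ]
[278.7 252.3] [575.6  93.1  45. ] [566.2  88.3 108. ]
[273.3 289.6] [490.3 105.1  45. ] [485.   99.8 108. ]
plate ((400.7772216796875, 259.953369140625), (76.54235076904297, 33.77925109863281), 86.56636810302734)
[381.6 222.8] [ 636.1 -140.2   75. ] [ 629.4 -136.7  108. ]
[415.3 220.7] [ 640.1 -216.6   75. ] [ 633.4 -211.2  108. ]
[419.9 297.1] [ 468.1 -220.8   75. ] [ 465.8 -215.3  108. ]
[386.2 299.2] [ 464.5 -146.    75. ] [ 462.4 -142.4  108. ]
frame ((395.90576171875, 261.82940673828125), (94.71690368652344, 55.06343460083008), 85.39990234375)
[364.7 216.8] [ 650.  -102.3   75. ] [ 665.8 -108.     0. ]
[419.6 212.4] [ 659.2 -226.9   75. ] [ 675.6 -239.9    0. ]
[427.1 306.8] [ 446.5 -236.2   75. ] [ 450.4 -249.7    0. ]
[372.3 311.2] [ 438.4 -114.7   75. ] [ 441.8 -121.1    0. ]
box ((233.52313232421875, 265.3497009277344), (96.32823181152344, 48.886390686035156), 8.746162414550781)
[182.2 282.2] [508.2 313.8  45. ] [512.6 324.8   0. ]
[189.6 233.9] [620.1 299.8  45. ] [628.3 310.3   0. ]
[284.8 248.5] [584.1  79.2  45. ] [591.1  82.1   0. ]
[277.4 296.8] [474.   95.8  45. ] [477.2  99.3   0. ]
```

View pics/crop1.png

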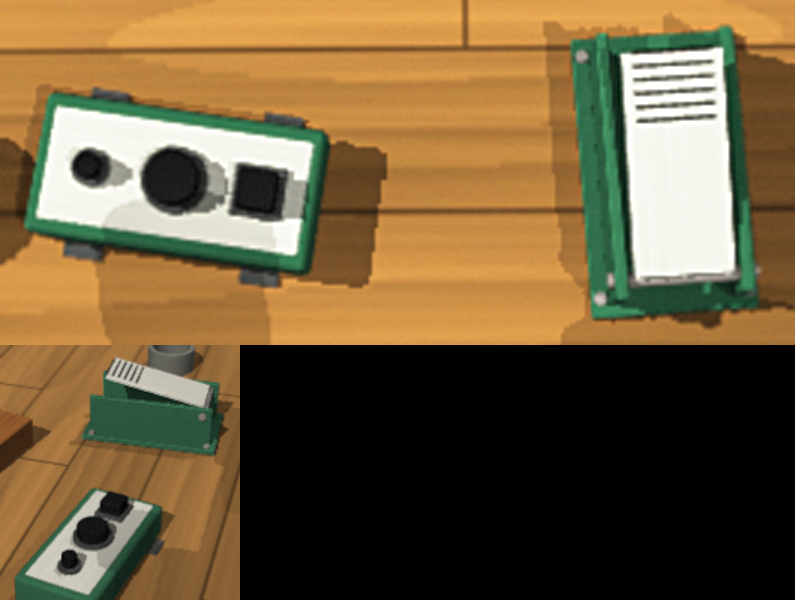

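The crop confirms the layout: small key at (556,259), large at (546,195) and square at (536,131). The paddle's hinge is at x≈466 and its press point is near (606,-175). I'll shut the gripper and go above the small key.

```bash
python3 -m creep '[[[0.7,1.48,0,0,0,0],[1.4,2.96,0,0,0,0],[2.1,4.44,0,0,0,0],[2.8,5.92,0,0,0,0],[3.5,7.4,0,0,0,0],[4.2,8.88,0,0,0,0],[4.9,10.36,0,0,0,0],[5.6,11.84,0,0,0,0],[6.3,13.32,0,0,0,0],[7,14.8,0,0,0,0],[7.7,16.28,0,0,0,0],[8.4,17.76,0,0,0,0],[9.1,19.24,0,0,0,0],[9.8,20.72,0,0,0,0],[10.5,22.2,0,0,0,0],[11.2,23.68,0,0,0,0],[11.9,25.16,0,0,0,0],[12.6,26.64,0,0,0,0],[13.3,28.12,0,0,0,0],[14,29.6,0,0,0,0]]]' 0 20
python3 -m creep '[[[0,0,-1,0,0,0],[0,0,-2,0,0,0],[0,0,-3,0,0,0],[0,0,-4,0,0,0],[0,0,-5,0,0,0],[0,0,-5,0,0,0],[0,0,-5,0,0,0],[0,0,-5,0,0,0]]]'
```

```text
time_s: 1.87
eef_pos: [555.6, 259.0, 303.6]
ee_rot: [0.0, 0.98, 0.2, -0.0]
force: [0.4, -1.4, 0.5]
grip_width: 0.001
grip_force: 0.0
time_s: 2.53
eef_pos: [555.9, 256.9, 180.5]
ee_rot: [-0.0, 0.98, 0.2, 0.001]
force: [-0.8, 1.4, -0.3]
grip_width: -0.001
grip_force: 0.0
```

```bash
python3 - <<'E'
from h import *
s=cap("side");c=cap("top");st=ctrl.sense();print(st["eef_pos"],st["force"])
print(proj(s,[st["eef_pos"]-[0,0,73],[556,259,67]]))
a=np.asarray(s["image"])[230:350,240:380]
cv2.imwrite("pics/c2.png",cv2.resize(a,None,fx=4,fy=4,interpolation=cv2.INTER_CUBIC)[...,::-1])
E
```

```text
[555.92999235 256.95277072 180.82029692] [-0.2125631  -0.16440296  1.39960107]
[[297.0129074  303.86761894]
 [296.96962371 322.5146597 ]]
```

View pics/c2.png

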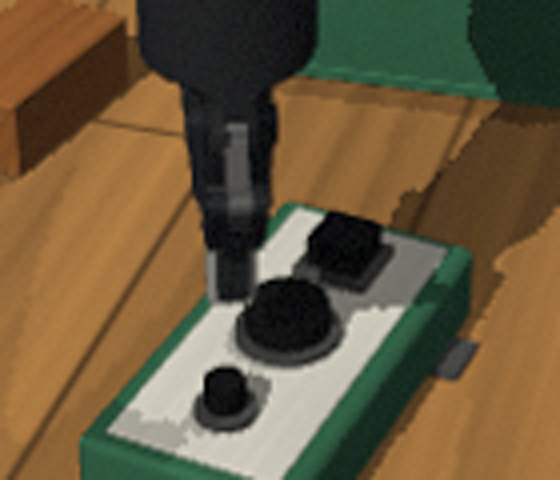

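The tip is at (297.5,305) in the side view, right over the small key at (296.5,324). Next I descend.

```bash
python3 -m creep '[[[0,0.06,-0.7,0,0,0],[0,0.06,-1.3,0,0,0],[0,0.06,-1.5,0,0,0],[0,0.06,-1.6,0,0,0],[0,0.06,-1.64,0,0,0],[0,0.06,-1.64,0,0,0],[0,0.06,-1.64,0,0,0]]]'; python3 -m creep '[[[0,0,-0.08,0,0,0],[0,0,-0.12,0,0,0],[0,0,-0.16,0,0,0],[0,0,-0.16,0,0,0],[0,0,-0.16,0,0,0],[0,0,-0.16,0,0,0]]]'
```

```text
time_s: 3.22
eef_pos: [555.6, 258.4, 139.0]
ee_rot: [-0.0, 0.98, 0.2, 0.001]
force: [-0.7, -0.0, 0.9]
grip_width: 0.001
grip_force: 0.9
time_s: 3.72
eef_pos: [555.7, 258.4, 134.3]
ee_rot: [-0.0, 0.98, 0.2, 0.001]
force: [2.6, 0.6, 3.8]
grip_width: -0.002
grip_force: 2.2
```

```bash
python3 -m creep '[[[0,0,-0.06,0,0,0],[0,0,-0.06,0,0,0],[0,0,-0.06,0,0,0]]]'; python3 -m creep '[[[0,0,-0.06,0,0,0],[0,0,-0.06,0,0,0],[0,0,-0.06,0,0,0]]]'
```

```text
time_s: 3.97
eef_pos: [555.7, 258.4, 133.5]
ee_rot: [-0.0, 0.98, 0.2, 0.001]
force: [-0.4, -0.1, 11.6]
grip_width: 0.001
grip_force: 5.6
time_s: 4.22
eef_pos: [555.8, 258.4, 133.3]
ee_rot: [0.0, 0.98, 0.2, 0.001]
force: [-4.0, -1.8, 21.6]
grip_width: 0.002
grip_force: 10.7
```

Bottomed at 21 N: the small key is right down. I lift and move to the square key.

```bash
python3 -m creep '[[[0,0,0.3,0,0,0],[0,0,1,0,0,0],[0,0,1.9,0,0,0],[-0.2,-1.3,1.9,0,0,0],[-0.4,-2.6,1.9,0,0,0],[-0.6,-3.9,1.9,0,0,0],[-0.78,-5.08,1.9,0,0,0],[-0.78,-5.08,1.9,0,0,0],[-0.78,-5.08,1.9,0,0,0],[-0.78,-5.08,1.9,0,0,0]]]'; python3 -m creep '[[[0,0,-0.7,0,0,0],[0,0,-1.3,0,0,0],[0,0,-1.5,0,0,0],[0,0,-1.6,0,0,0],[0,0,-1.62,0,0,0],[0,0,-1.62,0,0,0]]]'; python3 -m creep '[[[0,0,-0.08,0,0,0],[0,0,-0.14,0,0,0],[0,0,-0.2,0,0,0],[0,0,-0.24,0,0,0],[0,0,-0.24,0,0,0],[0,0,-0.24,0,0,0]]]'
```

```text
time_s: 5.05
eef_pos: [535.7, 131.6, 178.0]
ee_rot: [-0.0, 0.98, 0.2, -0.0]
force: [0.0, -0.4, -0.0]
grip_width: 0.003
grip_force: 0.0
time_s: 5.55
eef_pos: [536.0, 131.8, 138.5]
ee_rot: [-0.0, 0.98, 0.2, 0.0]
force: [-0.9, 0.8, 2.6]
grip_width: -0.001
grip_force: 1.0
time_s: 6.05
eef_pos: [536.3, 131.6, 133.5]
ee_rot: [0.0, 0.98, 0.2, 0.001]
force: [-4.7, 2.1, 14.5]
grip_width: -0.001
grip_force: 7.5
```

```bash
python3 -m creep '[[[0,0,0,0,0,0],[0,0,0.3,0,0,0],[0,0,1,0,0,0],[0,0,1.86,0,0,0],[0.2,1.3,1.86,0,0,0],[0.38,2.55,1.86,0,0,0],[0.38,2.55,1.86,0,0,0],[0.38,2.55,1.86,0,0,0],[0.38,2.55,1.86,0,0,0]]]'; python3 -m creep '[[[0,0,-0.7,0,0,0],[0,0,-1.3,0,0,0],[0,0,-1.5,0,0,0],[0,0,-1.6,0,0,0],[0,0,-1.62,0,0,0],[0,0,-1.62,0,0,0]]]'; python3 -m creep '[[[0,0,-0.08,0,0,0],[0,0,-0.14,0,0,0],[0,0,-0.2,0,0,0],[0,0,-0.24,0,0,0],[0,0,-0.24,0,0,0],[0,0,-0.24,0,0,0],[0,0,-0.24,0,0,0]]]'
```

```text
time_s: 6.8
eef_pos: [545.2, 194.6, 178.1]
ee_rot: [0.0, 0.98, 0.2, -0.0]
force: [0.8, -0.4, -0.6]
grip_width: -0.005
grip_force: 0.0
time_s: 7.3
eef_pos: [545.6, 194.7, 138.6]
ee_rot: [0.0, 0.98, 0.199, 0.0]
force: [-0.5, -1.2, 1.8]
grip_width: 0.002
grip_force: 1.0
time_s: 7.88
eef_pos: [545.8, 194.9, 133.5]
ee_rot: [0.0, 0.98, 0.2, 0.001]
force: [-3.4, -3.2, 13.5]
grip_width: -0.002
grip_force: 7.0
```

All three keys are pressed. Now I move over the paddle.

```bash
python3 -m creep '[[[0,0,0,0,0,0],[0,0,0.5,0,0,0],[0,0,1.6,0,0,0],[0.2,-0.8,3,0,0,0],[0.4,-2.2,3.2,0,0,0],[0.6,-3.6,3.2,0,0,0],[0.8,-5,3.2,0,0,0],[1,-6.4,3.2,0,0,0],[1.3,-7.8,3.2,0,0,0],[1.5,-9.2,3.2,0,0,0],[1.7,-10.6,3.2,0,0,0],[1.9,-12,3.2,0,0,0],[2.1,-13.4,3.2,0,0,0],[2.4,-14.8,3.2,0,0,0],[2.4,-14.8,3.2,0,0,0],[2.4,-14.8,3.2,0,0,0],[2.4,-14.8,3.2,0,0,0],[2.4,-14.8,3.2,0,0,0]]]'
python3 - <<'E'
from h import *
s=cap("side");c=cap("top");st=ctrl.sense();print(st["eef_pos"],st["force"])
h=np.array([466,-183.4,75.])
print(proj(s,[st["eef_pos"]-[0,0,73],[603,-175,103]]))
a=cv2.resize(np.asarray(s["image"])[150:290,270:420],None,fx=4,fy=4,interpolation=cv2.INTER_CUBIC)
cv2.imwrite("pics/c3.png",a[...,::-1])
E
```

```text
time_s: 9.38
eef_pos: [605.3, -173.7, 211.8]
ee_rot: [-0.0, 0.98, 0.2, -0.0]
force: [0.4, 0.5, -0.4]
grip_width: -0.001
grip_force: 0.0
[ 605.36660009 -173.7154612   212.00863843] [ 0.20042082 -0.18322034 -0.58133174]
[[334.25145338 188.79140227]
 [335.03694784 201.98586562]]
```

View pics/c3.png

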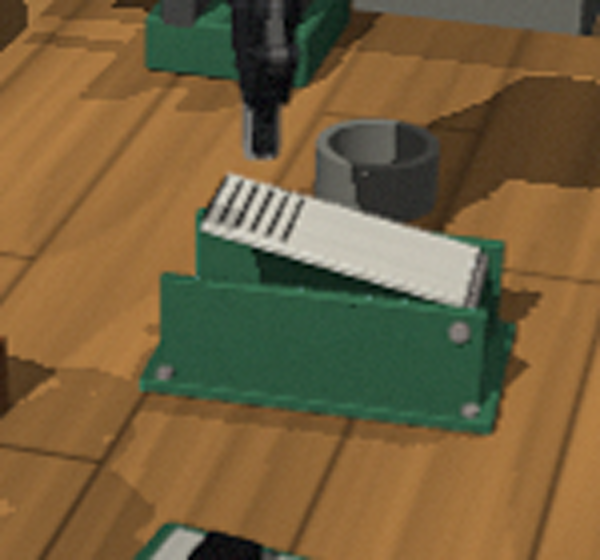

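The tip is over the ribbed area, whose centre is at crop (258,208). I descend to contact, then slowly to flush.

```bash
python3 -m creep '[[[0,0,-0.5,0,0,0],[0,0,-1,0,0,0],[0,0,-1.3,0,0,0],[0,0,-1.5,0,0,0],[0,0,-1.6,0,0,0],[0,0,-1.7,0,0,0],[0,0,-1.8,0,0,0],[0,0,-1.9,0,0,0],[0,0,-2,0,0,0],[0,0,-2,0,0,0]]]';  python3 -m creep '[[[0,0,-0.1,0,0,0],[0,0,-0.2,0,0,0],[0,0,-0.3,0,0,0],[0,0,-0.4,0,0,0],[0,0,-0.45,0,0,0],[0,0,-0.5,0,0,0],[0,0,-0.5,0,0,0],[0,0,-0.5,0,0,0],[0,0,-0.5,0,0,0]]]'
```

```text
time_s: 10.32
eef_pos: [605.5, -175.1, 161.8]
ee_rot: [0.0, 0.98, 0.2, 0.0]
force: [2.3, 0.9, 4.0]
grip_width: 0.004
grip_force: 1.8
time_s: 11.07
eef_pos: [605.4, -175.1, 149.6]
ee_rot: [0.0, 0.98, 0.2, 0.0]
force: [3.6, -0.4, 5.1]
grip_width: 0.005
grip_force: 2.6
```

```bash
python3 -m creep '[[[0,0,-0.05,0,0,0],[0,0,-0.05,0,0,0],[0,0,-0.05,0,0,0],[0,0,-0.05,0,0,0],[0,0,-0.05,0,0,0],[0,0,-0.05,0,0,0],[0,0,-0.05,0,0,0],[0,0,-0.05,0,0,0],[0,0,-0.05,0,0,0],[0,0,-0.05,0,0,0]]]'
python3 - <<'E'
from h import *
s=cap("side");print(ctrl.sense()["force"])
a=cv2.resize(np.asarray(s["image"])[180:360,250:410],None,fx=3.3,fy=3.3,interpolation=cv2.INTER_CUBIC)
cv2.imwrite("pics/c4.png",a[...,::-1])
E
```

```text
time_s: 11.9
eef_pos: [605.4, -175.1, 148.4]
ee_rot: [0.0, 0.98, 0.2, 0.0]
force: [2.4, -0.7, 5.2]
grip_width: 0.001
grip_force: 2.7
[ 3.49861961 -0.32789721  5.61619629]
```

View pics/c4.png

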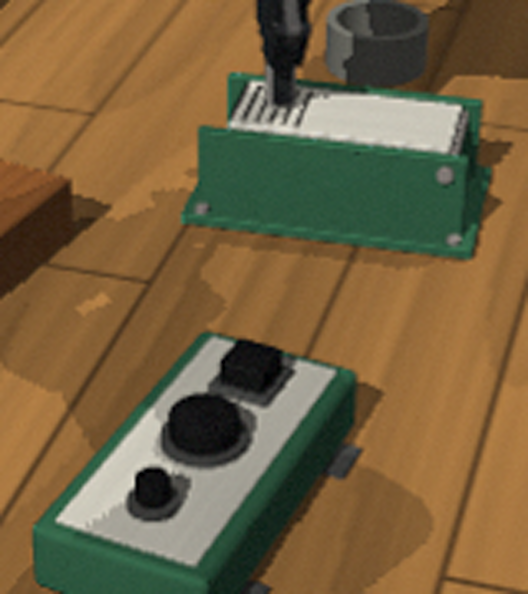

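The plate lies flush with the cheek tops at crop (300,110), held at about 5.5 N, and all three keys are up. I hand the job in.

```bash
python3 -c "
from rig import ctrl
print(ctrl.finish_job())"
```

```text
the job is handed in; nothing more can be done
None
```

I pressed the small round, square and large round keys in that order, each right down and let up, then handed the job in with the paddle held flush at about 5.5 N; the judge's result was not shown.

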